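# Lay out one takeaway order at the street stall

### The arm

A 6-joint arm with a two-finger parallel gripper is mounted at the origin on the work surface. World frame = base frame: x ahead of the robot, y to its left, z up, the work surface at z = 0. Lengths are in m, angles in rad, forces in N, time in s.
With the tool pointing down it reaches from about 0.35 to 0.875 m from the base axis. Payload 15.5 kg.
Tool frame: the origin (TCP) lies on the centre line of the jaws, within the pads' length; the fingertips stand 17 mm ahead of it and the grasp point (between the pads) lies 2 mm behind it (robot.finger_overhang is the distance from the TCP to the fingertips, in m); z points along the fingers, y is the line along which they close (so a half turn about z gives the same grasp; the last joint's range is limited). The gripper opens to 85 mm and grips with 20 to 120 N. Pads are 22 mm wide; open, the fingers measure 114 mm over their backs; the gripper's body (76 mm by 85 mm) begins 54 mm behind the grasp point. The pads swing forward as they close: fully open they stand 13 mm farther back than shut.
Start: joints at [-1.423, 0.494, 1.345, -0, 1.302, -0.096], TCP at [0.151, -0.607, 0.248] pointing down, gripper open.
Joint ranges: [-2.91, 2.91], [-0.82, 2.16], [0.22, 2.67], [-1.22, 4.37], [0.12, 2.79], [-3.08, 3.08]. Speed limits (rad/s): [1.89, 1.89, 2.57, 3.01, 3.01, 3.01].

### API

Orientations are given as a unit quaternion [w, x, y, z].
In Python, from workcell import robot gives the robot as it stands.
- The arm moves only by the tool play_rows, never from a script. Its argument "motion" is one flat list of numbers, 7 for each row, row after row: the opening, from -1 (shut) to 1 (fully open), then the shift along the tool's x, y, z in m, then the turn, a rotation vector about the tool's x, y, z in rad. In form: [jaw, x, y, z, rx, ry, rz, jaw, x, y, z, rx, ry, rz, ...]. A call has 1 to 20 rows; each row shifts and turns the commanded pose from where the row before left it, along the tool's axes as they then stand; what a row does not reach is not made up. A row lasts 1/8 s, in which the tool goes at most 62.5 mm and 10.7 degrees, less where a joint would pass 70% of its speed; a pose out of reach is approached as far as the arm can. A call is refused whole if a number of a shift passes 0.0625 or a number of a turn 0.188, either way. A call with a gripper value outside its range is refused whole. The fingers move at their own pace and stop on an object; "grip_force" is the grip in N (left out, the last holds). Time passes only in rows, so rows that do not move let the fingers close. It gives the time, the measured TCP pose, the force, the opening and the grip force at its end, in the units of the state.
- robot.get_obs(): the state, without advancing time (a new reading comes with each control period).
- robot.grab_frame(name): name is "side" or "top" or "wrist"; returns a dict with "img" (420x560x3 uint8, red, green, blue), "z_map" (420x560 float32, m along the optical axis (not along the pixel's ray), 0 where there is no reading), "camera_matrix" (3x3 intrinsics, pixels), "pose" (4x4, takes a point from camera to world coordinates). Camera axes: x right, y down, z forward; pixel columns grow to the right and rows downward; lengths in m; the calibration is good to about 2 mm. A picture is of the moment at which its call begins.
- robot.finish_job(): hands the job in; it is judged then, once.
Trained networks look in a picture, given as the dict that the camera call returned (one of the last four; its "shot" number tells which), for a name from the list of things; names that differ only in an ending like _2 or _b are one class to them, and where a whole thing is asked for, a point or a joint stands for the part that bears it (a point fixed in the world has none). Each returns a list of dicts, best first, with "conf" (0 to 1); they miss things now and then, are a little off and sometimes report something else, mostly with a low value. They report only what shows in the picture. A call takes as long as a camera call. They do not tell look-alikes from the thing itself.
- robot.find_in(target, picture): "point" ([x, y, z] in m, in the coordinates of the camera as it stood for that picture, good to about 4 mm: the middle of the surface that is visible of it).
The state is a dict: "clock": time; "joint_positions": joint angles; "joint_velocities": joint speeds; "joint_efforts": joint torques, N m; "tool_pos": TCP position; "ee_rot": TCP orientation; "wrist_force": force on the tool from outside, world axes, zero at the start; "moment": the same for the moment, N m; "opening": opening from 0.0 (shut) to 1.0 (fully open); "finger_force": force on a finger pad.
Only numpy, scipy, OpenCV 4.12 (cv2) and the standard library are available. Lean on these libraries where they do the work, as an engineer would, in place of code of your own. Each camera call takes 0.05 s, during which the arm holds its last target. There are 200 camera calls.

### The job

Sort this takeaway order into its places: stack the two cardboard cartons on the sloping steel rack, the big one below and the small one on top of it, each lying square to the rack with its short end back against the backstop; put both sauce tubs in the round yellow basket, standing upright side by side on its floor; and stand the drink can in the empty bay of the white caddy. Do not tip any of the food over on the way, and leave the chilli jar and the sachet box standing where they are.

Things in the scene. Friction and masses are not known exactly. Their poses are not given: they have to be found in the camera images.
- big_carton: The larger brown cardboard meal carton, closed, loose: 100 mm long (its x) by 60 mm wide (its y) by 40 mm high, about 260 g. A thin dark seam runs along x on top. Origin: centre of its underside, z up.
- small_carton: The smaller brown cardboard carton, closed, loose: 80 mm long (its x) by 56 mm wide (its y) by 36 mm high, about 170 g. A thin dark seam runs along x on top. Origin: centre of its underside, z up.
- wide_tub: Wide, low sauce tub, clear with red-brown sauce and a flat white lid, loose: lid 56 mm across (the wall below it 52 mm; the lid is the top 8 mm), 40 mm high, about 110 g. Origin: centre of its underside, z up.
- narrow_tub: Narrow sauce tub of the same kind, loose: lid 44 mm across (the wall below it 40 mm; the lid is the top 8 mm), 46 mm high, about 70 g. Origin: centre of its underside, z up.
- can: Closed aluminium drink can with a grey band, loose: 52 mm across, 100 mm high, about 270 g. Origin: centre of its underside, z up.
- rack: Dark steel rack, fixed: sloping deck 128 mm long, 110 wide, other edges open; at its low end, on the robot's side, a backstop plate square to it, 62 mm high, 5 thick. Origin: on the deck at the foot of the backstop's face, mid-width, 23 mm above the table. x runs up the slope (0.21 rad) away from the backstop, y along it, z square out of the deck. Cartons lie long side along x, mid-width.
- basket: Round yellow open basket, fixed: flat floor 4 mm thick and about 148 mm across inside, sides flaring to 184 mm across outside at the rim, 48 mm high. Origin: centre of its underside on the table, z up.
- caddy: White open caddy, fixed, walls 4 mm thick and 40 mm high, with two bays side by side: an empty square one, 72 by 72 mm inside, floor 4 mm thick, and towards its +y a narrow one filled to the rim with paper napkins. Outside 80 mm in x and 128 mm in y (from -40 to +88 mm). Origin: below the centre of the empty square bay, on the table, z up.
- chilli_jar: Bystander: amber glass jar with a steel cap, 54 mm across, 75 mm high, loose, to be left standing. Origin: centre of its underside, z up.
- sachet_box: Bystander: small plywood box full of upright paper sachets, 70 by 55 mm and 62 mm high, loose, to be left standing. Origin: centre of its underside, z up.
Things that resemble listed ones, but are neither listed nor needed, are in the scene too. Leave any blue, green or purple look-alike of the can alone.

How it is judged:
At the end, for the whole second after the job is handed in: Big carton flat on the deck, small one flat on it, each within 10 mm of the backstop, 15 mm of mid-width and 10 degrees of square; tubs upright on the basket floor within 60 mm of its centre; can upright in the empty bay, within 18 mm of its centre; all released and at rest (x of big_carton in the frame of rack between 0.046 and 0.06 m and y of big_carton in the frame of rack between -0.015 and 0.015 m and z of big_carton in the frame of rack between -0.005 and 0.006 m and angle between the x axis of each of big_carton, small_carton and the x axis of rack, either way round below 0.17 rad and angle between the z axis of each of big_carton, small_carton and the z axis of rack, either way round below 0.08 rad and x of small_carton in the frame of rack between 0.036 and 0.05 m and y of small_carton in the frame of rack between -0.015 and 0.015 m and z of small_carton in the frame of rack between 0.035 and 0.046 m and horizontal distance between each of wide_tub, narrow_tub and basket below 0.06 m and z of wide_tub in the frame of basket between -0.002 and 0.012 m and angle between each of wide_tub, narrow_tub, can's own z axis and vertical below 0.12 rad and z of narrow_tub in the frame of basket between -0.002 and 0.012 m and horizontal distance between can and caddy below 0.018 m and z of can in the frame of caddy between -0.002 and 0.012 m and linear speed of each of big_carton, small_carton, wide_tub, narrow_tub, can below 0.02 m/s); the robot touches nothing.
It fails at once if a carton, a tub or the can is tipped over (leans more than 40 degrees) (angle between any of big_carton, small_carton, wide_tub, narrow_tub, can's own z axis and vertical above 0.7 rad).
It fails at once if the chilli jar is pushed more than 30 mm or knocked over (distance of chilli_jar from where it was at the start of the episode above 0.03 m or angle between chilli_jar's own z axis and vertical above 0.5 rad).
It fails at once if the sachet box is pushed more than 30 mm or knocked over (distance of sachet_box from where it was at the start of the episode above 0.03 m or angle between sachet_box's own z axis and vertical above 0.5 rad).
It also fails if it takes over 131 s, if anything falls off the work surface, if the arm or the gripper's body presses on something with over 40 N, if the wrist force passes 120 N, or if a joint passes its speed limit or range.

## Working session

There is one attempt and no reset: what is moved stays moved. The work goes in short steps, Python scripts to look and compute and a tool call to move; the robot and the scene stay as the last step left them, time stands still between calls to the robot, and variables do not carry over. Pictures are saved under pics/ and viewed, at most 14 in all, crops included, and the job is handed in when it is done.

Besides the shell and the picture viewer there is one more tool, called after "Emit:" as a command line: name --argument value ..., lists and objects as JSON in quotes. play_rows: Moves the arm, as the interface text tells. Its arguments: {"type":"object","properties":{"motion":{"type":"array","items":{"type":"number"}},"grip_force":{"type":"number"}},"required":["motion"]}

```bash
ls; mkdir -p pics; cat > h.py <<'E'
import numpy as np, cv2
from workcell import robot
def world(p,f): 
    P=f["pose"]; return P[:3,:3]@np.array(p)+P[:3,3]
def cloud(f):
    K=f["camera_matrix"]; z=f["z_map"]; v,u=np.indices(z.shape)
    c=np.stack([(u-K[0,2])/K[0,0]*z,(v-K[1,2])/K[1,1]*z,z],-1)
    return c@f["pose"][:3,:3].T+f["pose"][:3,3]
def pix(p,f):
    c=f["pose"][:3,:3].T@(np.array(p)-f["pose"][:3,3]); q=f["camera_matrix"]@c; return (q[:2]/q[2]).round().astype(int)
def save(f,n,crop=None,s=1):
    im=f["img"][:,:,::-1]
    if crop: im=im[crop[1]:crop[3],crop[0]:crop[2]]
    cv2.imwrite("pics/"+n,cv2.resize(im,None,fx=s,fy=s))
E
python3 - <<'E'
from h import *
np.set_printoptions(precision=3,suppress=True)
for c in ["top","side"]:
    f=robot.grab_frame(c); save(f,c+"0.png",s=1.4)
    for n in ["big_carton","small_carton","wide_tub","narrow_tub","can","rack","basket","caddy","chilli_jar","sachet_box"]:
        for d in robot.find_in(n,f)[:4]:
            w=world(d["point"],f); print(c,n,round(d["conf"],2),w,pix(w,f))
print(robot.get_obs())
E
```

```text
pics
top big_carton 0.9 [0.463 0.035 0.039] [268 232]
top small_carton 0.72 [0.371 0.291 0.035] [155 275]
top wide_tub 0.89 [ 0.394 -0.24   0.042] [390 260]
top narrow_tub 0.53 [0.448 0.182 0.05 ] [203 239]
top can 0.95 [0.328 0.094 0.1  ] [239 292]
top can 0.78 [ 0.498 -0.221  0.101] [386 209]
top can 0.71 [ 0.446 -0.12   0.103] [340 234]
top can 0.55 [ 0.301 -0.21   0.098] [386 303]
top rack 0.74 [ 0.565 -0.405  0.038] [456 185]
top rack 0.64 [ 0.446 -0.125  0.102] [343 234]
top basket 0.84 [ 0.667 -0.009  0.005] [285 151]
top basket 0.19 [ 0.564 -0.405  0.037] [456 186]
top basket 0.18 [ 0.635 -0.191  0.051] [364 156]
top caddy 0.68 [0.538 0.423 0.028] [102 204]
top chilli_jar 0.85 [0.629 0.193 0.074] [197 159]
top sachet_box 0.7 [ 0.63  -0.19   0.052] [363 158]
top sachet_box 0.45 [0.631 0.191 0.072] [198 158]
side big_carton 0.8 [0.455 0.049 0.043] [283 232]
side small_carton 0.93 [0.364 0.311 0.037] [247 307]
side narrow_tub 0.88 [0.443 0.199 0.044] [251 263]
side can 0.77 [ 0.441 -0.106  0.062] [317 203]
side can 0.75 [ 0.494 -0.217  0.087] [322 176]
side can 0.67 [0.32  0.114 0.069] [313 256]
side rack 0.91 [ 0.557 -0.393  0.044] [331 163]
side basket 0.8 [ 0.665 -0.021  0.019] [241 203]
side caddy 0.82 [0.533 0.433 0.028] [152 310]
side chilli_jar 0.95 [0.624 0.215 0.051] [194 237]
side sachet_box 0.98 [ 0.624 -0.173  0.042] [280 182]
side sachet_box 0.66 [0.625 0.214 0.054] [194 236]
{'clock': 1.1, 'joint_positions': array([-1.422,  0.494,  1.345, -0.   ,  1.302, -0.096]), 'joint_velocities': array([-0.   , -0.   , -0.001,  0.   , -0.001, -0.001]), 'joint_efforts': array([  0.003, -88.202, -38.426,  -0.   ,   0.001,  -0.   ]), 'tool_pos': array([ 0.151, -0.607,  0.248]), 'ee_rot': array([ 0.   ,  0.993,  0.122, -0.   ]), 'wrist_force': array([ 0.509, -0.424,  0.449]), 'moment': array([ 0.03 , -0.014,  0.009]), 'finger_force': 0.0, 'opening': 0.9993770298000193}
```

View pics/top0.png

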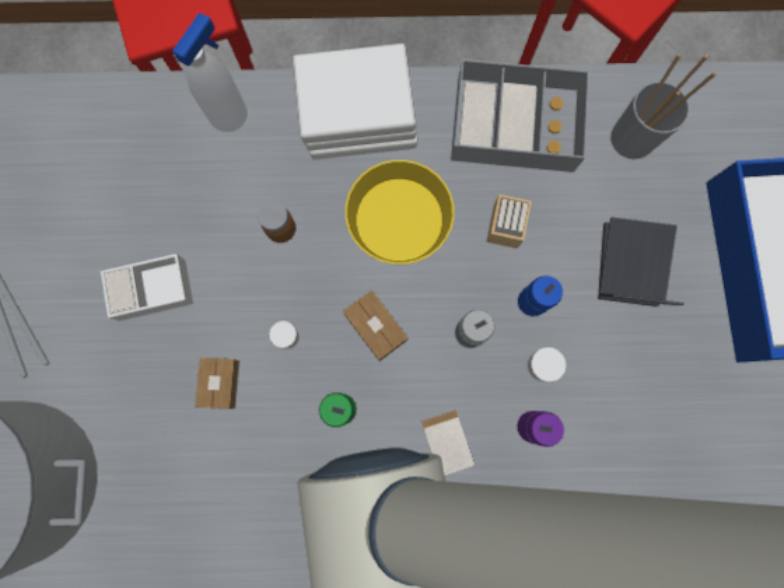

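View pics/side0.png

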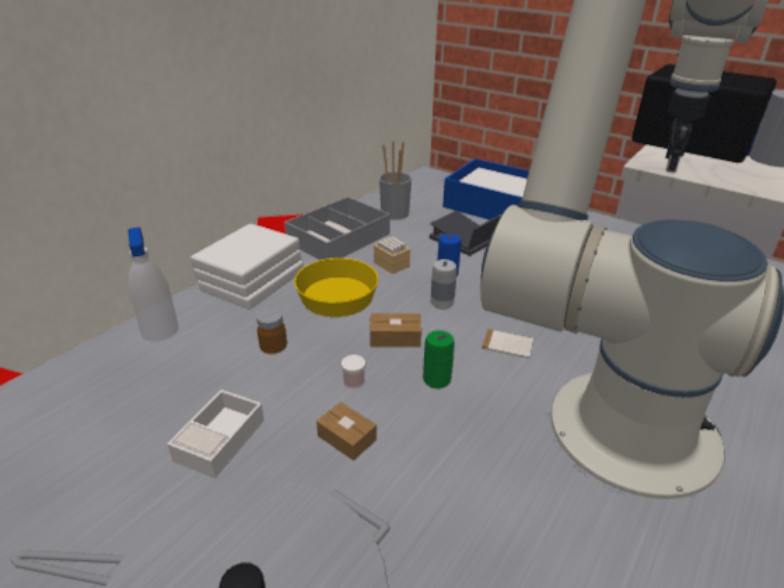

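The target can is the grey-banded one at top px (340,234). The others are blue (386,209), green (239,292) and purple (386,303), all look-alikes to leave alone. I'll confirm it in a crop and measure everything from depth.

```bash
cat > m.py <<'E'
from h import *
np.set_printoptions(precision=4,suppress=True)
f=robot.grab_frame("top"); C=cloud(f); ok=f["z_map"]>0
save(f,"can.png",(300,160,520,330),3.5)
def near(c,r,lo,hi): 
    return C[ok&(np.hypot(C[...,0]-c[0],C[...,1]-c[1])<r)&(C[...,2]>lo)&(C[...,2]<hi)]
for n,c,r,lo,hi in [("big",(.463,.035),.09,.032,.06),("small",(.371,.291),.07,.028,.06),("wide",(.394,-.24),.05,.034,.06),("narrow",(.448,.182),.05,.038,.06),("can",(.446,-.12),.05,.093,.12),("cadrim",(.538,.423),.11,.034,.06),("cadfloor",(.53,.39),.06,.0,.010),("basrim",(.667,-.009),.11,.040,.06),("basfloor",(.667,-.009),.085,.002,.012)]:
    p=near(c,r,lo,hi); R=cv2.minAreaRect((p[:,:2]*1000).astype(np.float32))
    print(n,len(p),"c",np.array(R[0]),"size",np.array(R[1]),"ang",R[2],"z",np.median(p[:,2]))
p=near((.565,-.405),.13,.015,.12)
# deck plane
q=p[(p[:,2]<.065)]
for _ in range(5):
    A=np.c_[q[:,:2],np.ones(len(q))]; s=np.linalg.lstsq(A,q[:,2],rcond=None)[0]; e=abs(np.c_[p[:,:2],np.ones(len(p))]@s-p[:,2]); q=p[e<.004]
g=s[:2]; print("deck slope",np.hypot(*g),"dir",np.arctan2(g[1],g[0]),len(q),"rect",cv2.minAreaRect((q[:,:2]*1000).astype(np.float32)), "z mid",q[:,2].min(),q[:,2].max(),s)
t=p[(np.c_[p[:,:2],np.ones(len(p))]@s<p[:,2]-.02)]; print("backstop",len(t),cv2.minAreaRect((t[:,:2]*1000).astype(np.float32)),np.median(t,0), t[:,2].max())
E
python3 m.py
```

```text
big 1136 c [464.6843  34.5356] size [100.225   60.0698] ang 35.95755386352539 z 0.0408599603993951
small 911 c [374.7789 294.9396] size [57.4717 79.8096] ang 86.08589172363281 z 0.03671790746876513
wide 485 c [ 394.7102 -243.485 ] size [55.6898 51.8985] ang 89.27660369873047 z 0.04091593986815789
narrow 291 c [450.4595 183.9483] size [41.3091 41.2509] ang 89.07152557373047 z 0.04697200463440021
can 426 c [ 450.8438 -122.8178] size [49.7406 47.0888] ang 0.030023127794265747 z 0.10073846957006655
cadrim 1055 c [536.6268 417.7631] size [ 81.4935 129.8428] ang 12.331746101379395 z 0.0411982801691263
cadfloor 1132 c [526.96   383.0802] size [111.1138 104.9247] ang 1.1767200231552124 z 0.003592102912132189
basrim 654 c [653.9349  -9.4081] size [180.7982 180.2374] ang 89.81483459472656 z 0.047057702630385334
basfloor 2810 c [657.0679  -8.9936] size [151.6717 149.1995] ang 88.45735168457031 z 0.005016996200142232
deck slope 0.21389153515894446 dir -0.14393786094986102 2547 rect ((564.4288940429688, -404.3930358886719), (111.84115600585938, 131.3068084716797), 81.07875061035156) z mid 0.020189837548036493 0.05388993189171398 [ 0.2117 -0.0307 -0.0951]
backstop 158 ((491.7015075683594, -393.54241943359375), (110.078369140625, 12.688993453979492), 79.02107238769531) [ 0.4903 -0.3881  0.0833] 0.08724343306333748
```

View pics/can.png

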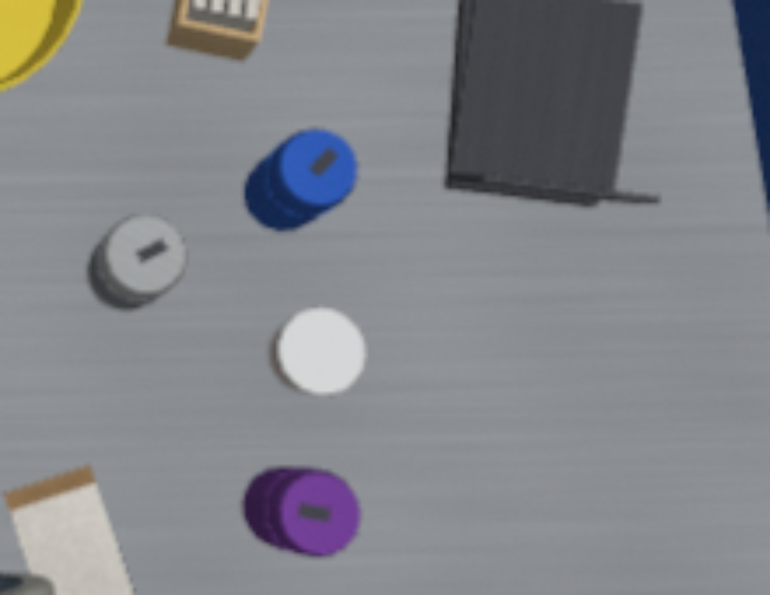

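The crop shows the silver can with the grey band at crop px (145,255). Blue, purple and (outside the crop) green are the look-alikes. Next I'll refine the rack frame and start on the wide tub.

```bash
cat > r.py <<'E'
from h import *
f=robot.grab_frame("top"); C=cloud(f); m=(f["z_map"]>0)&(np.hypot(C[...,0]-.55,C[...,1]+.405)<.14)&(C[...,2]>.012); p=C[m]
for yaw in (-.144,-.156):
    c,s=np.cos(yaw),np.sin(yaw); a,b=np.cos(.21),np.sin(.21)
    R=np.array([[c*a,-s,-c*b],[s*a,c,-s*b],[b,0,a]]); q=(p-[.564,-.404,.038])@R
    z0=np.median(q[(abs(q[:,0])<.04)&(abs(q[:,1])<.04)][:,2]); d=q[abs(q[:,2]-z0)<.004]; t=q[(q[:,2]>z0+.045)&(q[:,2]<z0+.07)]
    P=lambda v:np.percentile(v,[1,99]).round(4)
    print(yaw,"z0",z0.round(4),"deck x",P(d[:,0]),"y",P(d[:,1]),"stop x",P(t[:,0]),"y",P(t[:,1]),"z",P(t[:,2]),
     "tilt of edge", np.polyfit(t[:,1],t[:,0],1)[0].round(3))
    for nm,sel in (("uphill",d[d[:,0]>.05]),): pass
    # upper edge skew
    ys=np.linspace(-.045,.045,10); e=[d[abs(d[:,1]-y)<.005][:,0].max() for y in ys]; print("upper edge slope",np.polyfit(ys,e,1).round(4))
    for o in (-.0625,): print("origin if deck top edge at 0.128:", (np.array([.564,-.404,.038])+R@[np.mean(e)-.128,np.mean(P(d[:,1])),z0]).round(4))
E
python3 r.py
cat > go.py <<'E'
# go.py x y z yaw [tilt]: tool shift/turn from the present pose to the target (tool z down, or square to a rack slope 'tilt')
import sys; from h import *; from scipy.spatial.transform import Rotation as Ro
a=[float(v) for v in sys.argv[1:]]; o=robot.get_obs(); q=o["ee_rot"]; R=Ro.from_quat([q[1],q[2],q[3],q[0]])
T=Ro.from_euler("z",a[3])*Ro.from_euler("y",-(a[4] if len(a)>4 else 0))*Ro.from_euler("x",np.pi)
d=np.array(a[:3])-o["tool_pos"]
print("t",o["clock"],"pos",o["tool_pos"].round(4),"q6",o["joint_positions"][5].round(2),"open",round(o["opening"],3))
print("shift in present tool axes",R.inv().apply(d).round(4),"in target axes",T.inv().apply(d).round(4),"rotvec",(R.inv()*T).as_rotvec().round(4))
E
```

```text
-0.144 z0 -0.0013 deck x [-0.0587  0.0653] y [-0.0546  0.0538] stop x [-0.0667 -0.0614] y [-0.0539  0.0546] z [0.0468 0.0637] tilt of edge 0.006
upper edge slope [0.0111 0.0661]
origin if deck top edge at 0.128: [ 0.5043 -0.3957  0.0238]
-0.156 z0 -0.0013 deck x [-0.0587  0.0653] y [-0.0546  0.0539] stop x [-0.0667 -0.0613] y [-0.0548  0.0537] z [0.0451 0.0637] tilt of edge -0.006
upper edge slope [-0.0012  0.0661]
origin if deck top edge at 0.128: [ 0.5044 -0.395   0.0238]
```

Emit:
play_rows --motion '[1,0,0,0,0,0,0.1225,1,0,0,0,0,0,0.1225,1,0.0305,-0.0455,0.012,0,0,0,1,0.0305,-0.0455,0.012,0,0,0,1,0.0305,-0.0455,0.012,0,0,0,1,0.0305,-0.0455,0.012,0,0,0,1,0.0305,-0.0455,0.012,0,0,0,1,0.0305,-0.0455,0.012,0,0,0,1,0.0305,-0.0455,0.012,0,0,0,1,0.0305,-0.0455,0.012,0,0,0,1,0,0,0,0,0,0]' --grip_force 40

```text
clock: 2.58
tool_pos: [0.3964, -0.2398, 0.1517]
ee_rot: [-0.001, 1.0, 0.002, -0.0]
wrist_force: [0.8, -0.7, -1.1]
opening: 1.003
finger_force: 0.0
```

```bash
python3 go.py .395 -.243 .026 0; python3 - <<'E'
from h import *
f=robot.grab_frame("wrist"); save(f,"w1.png")
for d in robot.find_in("wide_tub",f)[:2]: print(d["conf"],world(d["point"],f))
C=cloud(f); p=C[(f["z_map"]>0)&(np.hypot(C[...,0]-.395,C[...,1]+.243)<.05)&(C[...,2]>.034)&(C[...,2]<.06)]; print(cv2.minEnclosingCircle((p[:,:2]*1000).astype(np.float32)),len(p),np.median(p[:,2]))
E
```

```text
t 2.575 pos [ 0.3964 -0.2398  0.1517] q6 0.89 open 1.003
shift in present tool axes [-0.0013  0.0034  0.1257] in target axes [-0.0014  0.0032  0.1257] rotvec [-0.0012  0.0009  0.0031]
0.76 [ 0.39482967 -0.2481916   0.04045558]
((396.1000061035156, -242.5974884033203), 27.932819366455078) 3212 0.0404924077812147
```

Emit:
play_rows --motion '[1,0,0.003,0.042,0,0,0,1,0,0,0.042,0,0,0,1,0,0,0.042,0,0,0,1,0,0,0,0,0,0,-1,0,0,0,0,0,0,-1,0,0,0,0,0,0,-1,0,0,0,0,0,0,-1,0,0,0,0,0,0,-1,0,0,0,0,0,0,-1,0,0,0,0,0,0]'

```text
clock: 3.92
tool_pos: [0.3959, -0.2467, 0.0281]
ee_rot: [0.001, 1.0, -0.001, 0.001]
wrist_force: [-4.4, -3.0, 12.5]
opening: 0.635
finger_force: 39.5
```

Emit:
play_rows --motion '[-1,0,0,-0.05,0,0,0,-1,0,0,-0.05,0,0,0,-1,0,0,-0.05,0,0,0,-1,0.028,-0.03,0,0,0,0,-1,0.028,-0.03,0,0,0,0,-1,0.028,-0.03,0,0,0,0,-1,0.028,-0.03,0,0,0,0,-1,0.028,-0.03,0,0,0,0,-1,0.028,-0.03,0,0,0,0,-1,0.028,-0.03,0,0,0,0,-1,0.028,-0.03,0,0,0,0,-1,0,0,0,0,0,0,-1,0,0,0,0,0,0]'

```text
clock: 5.55
tool_pos: [0.6192, -0.0062, 0.1773]
ee_rot: [0.0, 1.0, -0.0, 0.0]
wrist_force: [0.3, 0.1, -1.5]
opening: 0.637
finger_force: 42.9
```

```bash
python3 go.py .623 -.009 .034 0; python3 - <<'E'
from h import *
f=robot.grab_frame("wrist"); save(f,"w2.png")
C=cloud(f); p=C[(f["z_map"]>0)&(np.hypot(C[...,0]-.656,C[...,1]+.009)<.11)&(C[...,2]>.04)&(C[...,2]<.06)]; print(cv2.minEnclosingCircle((p[:,:2]*1000).astype(np.float32)),len(p))
E
```

```text
t 5.55 pos [ 0.6192 -0.0062  0.1773] q6 1.47 open 0.637
shift in present tool axes [0.0037 0.0028 0.1433] in target axes [0.0038 0.0028 0.1433] rotvec [ 0.0002 -0.0007 -0.0008]
((654.3120727539062, -7.137082099914551), 91.98179626464844) 5431
```

View pics/w2.png

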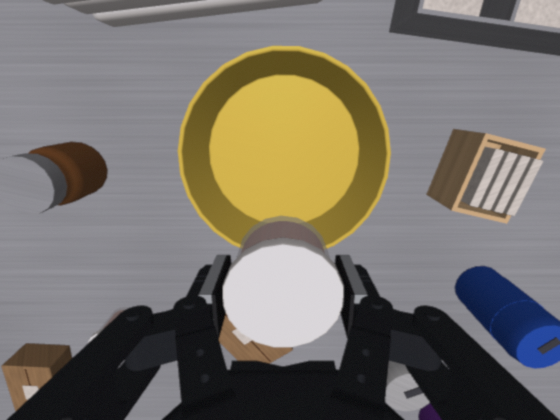

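The wrist view shows the wide tub gripped upright at px (283,285) and the basket ahead at (285,150) with its floor clear. I'll lower it in.

Emit:
play_rows --motion '[-1,0.003,0.002,0.04,0,0,0,-1,0,0,0.04,0,0,0,-1,0,0,0.035,0,0,0,-1,0,0,0.018,0,0,0,-1,0,0,0.01,0,0,0,-1,0,0,0,0,0,0,0.7,0,0,0,0,0,0,0.7,0,0,0,0,0,0,0.7,0,0,0,0,0,0,0.7,0,0,-0.04,0,0,0,0.7,0,0,-0.05,0,0,0,0.7,0,0,-0.06,0,0,0,1,0,0,0,0,0,0]'

```text
clock: 7.22
tool_pos: [0.6249, -0.0083, 0.1884]
ee_rot: [0.0, 1.0, -0.001, 0.004]
wrist_force: [-0.7, -0.2, -0.3]
opening: 0.997
finger_force: 0.0
```

```bash
python3 go.py .465 .035 .17 .628; python3 - <<'E'
from h import *
f=robot.grab_frame("wrist")
C=cloud(f); p=C[(f["z_map"]>0)&(np.hypot(C[...,0]-.623,C[...,1]+.009)<.05)&(C[...,2]>.040)&(C[...,2]<.06)]; print(cv2.minEnclosingCircle((p[:,:2]*1000).astype(np.float32)),len(p),np.median(p[:,2]))
E
```

```text
t 7.225 pos [ 0.6249 -0.0083  0.1884] q6 1.46 open 0.997
shift in present tool axes [-0.1601 -0.0431  0.017 ] in target axes [-0.104  -0.129   0.0184] rotvec [ 0.0035 -0.0077 -0.6291]
((623.1093139648438, -8.107062339782715), 27.930330276489258) 2537 0.044557977049641595
```

Emit:
play_rows --motion '[1,-0.04,-0.011,0.005,0,0,0,1,-0.04,-0.011,0.005,0,0,0,1,-0.04,-0.011,0.005,0,0,0,1,-0.04,-0.01,0,0,0,0,1,0,0,0,0,0,-0.157,1,0,0,0,0,0,-0.157,1,0,0,0,0,0,-0.157,1,0,0,0,0,0,-0.157,1,0,0,0,0,0,0]'

```text
clock: 8.4
tool_pos: [0.4621, 0.0352, 0.1676]
ee_rot: [-0.0, 0.951, 0.308, -0.001]
wrist_force: [-0.1, -0.3, -0.8]
opening: 1.0
finger_force: 0.0
```

```bash
python3 - <<'E'
from h import *
f=robot.grab_frame("wrist")
C=cloud(f); p=C[(f["z_map"]>0)&(np.hypot(C[...,0]-.465,C[...,1]-.035)<.08)&(C[...,2]>.034)&(C[...,2]<.05)]; print(cv2.minAreaRect((p[:,:2]*1000).astype(np.float32)),len(p),np.median(p[:,2]))
E
python3 go.py .4655 .035 .023 .628
```

```text
((465.41510009765625, 36.032562255859375), (100.62124633789062, 59.99674606323242), 36.156131744384766) 7144 0.04056135542964362
t 8.45 pos [0.4622 0.0351 0.1677] q6 0.89 open 1.0
shift in present tool axes [0.0028 0.0022 0.1447] in target axes [0.0026 0.0021 0.1447] rotvec [-0.0008  0.001  -0.0047]
```

Emit:
play_rows --motion '[1,0.003,0.001,0.05,0,0,0,1,0,0,0.05,0,0,0,1,0,0,0.035,0,0,0,1,0,0,0.01,0,0,0,-1,0,0,0,0,0,0,-1,0,0,0,0,0,0,-1,0,0,0,0,0,0,-1,0,0,0,0,0,0,-1,0,0,0,0,0,0,-1,0,0,-0.04,0,0,0,-1,0,0,-0.05,0,0,0,-1,0,0,-0.06,0,0,0,-1,0,0,0,0,0,0]'

```text
clock: 10.07
tool_pos: [0.4677, 0.036, 0.1775]
ee_rot: [0.001, 0.951, 0.308, 0.004]
wrist_force: [-0.0, -0.5, -3.2]
opening: 0.691
finger_force: 45.9
```

```bash
python3 - <<'E'
import numpy as np
yaw=-.15;c,s=np.cos(yaw),np.sin(yaw);a,b=np.cos(.21),np.sin(.21)
R=np.array([[c*a,-s,-c*b],[s*a,c,-s*b],[b,0,a]]);o=np.array([.5043,-.395,.0235])
for p in ([.053,0,.028],[.053,0,.12],[.043,0,.064],[.043,0,.15]): print(p,(o+R@p).round(4))
E
python3 go.py .55 -.4 .18 -.15
```

```text
[0.053, 0, 0.028] [ 0.5498 -0.4019  0.0619]
[0.053, 0, 0.12] [ 0.5308 -0.399   0.1519]
[0.043, 0, 0.064] [ 0.5327 -0.3993  0.0951]
[0.043, 0, 0.15] [ 0.515  -0.3966  0.1792]
t 10.075 pos [0.4677 0.036  0.1775] q6 0.89 open 0.691
shift in present tool axes [-0.189   0.4015 -0.0016] in target axes [ 0.1466  0.4188 -0.0025] rotvec [ 0.0024 -0.008   0.7767]
```

Emit:
play_rows --motion '[-1,0,0,0,0,0,0.155,-1,0,0,0,0,0,0.155,-1,0,0,0,0,0,0.155,-1,0,0,0,0,0,0.155,-1,0,0,0,0,0,0.155,-1,0.014,0.047,0,0,0,0,-1,0.014,0.047,0,0,0,0,-1,0.014,0.047,0,0,0,0,-1,0.014,0.047,0,0,0,0,-1,0.014,0.047,0,0,0,0,-1,0.014,0.047,0,0,0,0,-1,0.014,0.047,0,0,0,0,-1,0.014,0.047,0,0,0,0,-1,0.014,0.045,0,0,0,0,-1,0,0,0,0,0,0]'

```text
clock: 11.95
tool_pos: [0.5277, -0.4018, 0.1718]
ee_rot: [0.0, 0.997, -0.075, -0.0]
wrist_force: [-0.3, 0.1, -2.7]
opening: 0.697
finger_force: 45.8
```

```bash
python3 go.py .5308 -.399 .1519 -.15 .21; python3 - <<'E'
from h import *
f=robot.grab_frame("wrist"); save(f,"w3.png")
E
```

```text
t 11.95 pos [ 0.5277 -0.4018  0.1718] q6 0.98 open 0.697
shift in present tool axes [ 0.0027 -0.0032  0.0199] in target axes [-0.0016 -0.0032  0.0201] rotvec [ 0.0003  0.2104 -0.001 ]
```

View pics/w3.png

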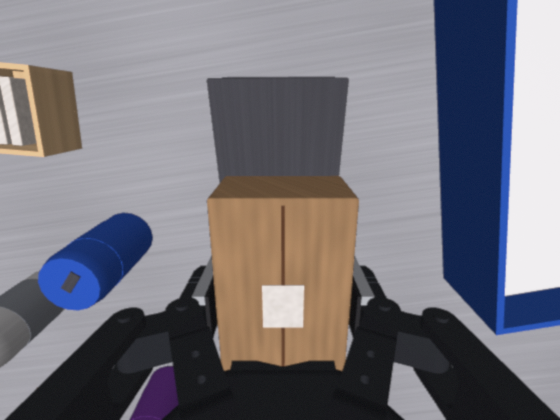

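Big carton is held square in the wrist view at px (283,270), seam along the rack, with the deck beyond it at (280,130). Next is to tilt it and lower.

Emit:
play_rows --motion '[-1,0,0,0,0,0.105,0,-1,0,0,0,0,0.105,0,-1,0,-0.003,0.02,0,0,0,-1,0,0,0.02,0,0,0,-1,0,0,0,0,0,0]'

```text
clock: 12.62
tool_pos: [0.5364, -0.3958, 0.132]
ee_rot: [0.007, 0.992, -0.073, 0.103]
wrist_force: [0.4, -0.0, -1.2]
opening: 0.692
finger_force: 45.6
```

```bash
python3 go.py .5508 -.402 .0619 -.15 .21
```

```text
t 12.625 pos [ 0.5364 -0.3958  0.132 ] q6 0.84 open 0.692
shift in present tool axes [0.0004 0.0042 0.0717] in target axes [0.0002 0.004  0.0718] rotvec [-0.0027  0.003   0.0022]
```

Emit:
play_rows --motion '[-1,0,0.002,0.03,0,0,0,-1,0,0,0.02,0,0,0,-1,0,0,0.014,0,0,0,-1,0,0,0.006,0,0,0,-1,0,0,0,0,0,0]'

```text
clock: 13.25
tool_pos: [0.551, -0.4013, 0.0657]
ee_rot: [0.008, 0.992, -0.074, 0.104]
wrist_force: [0.3, -0.3, -2.5]
opening: 0.694
finger_force: 45.8
```

```bash
python3 go.py .5508 -.402 .0619 -.15 .21
```

```text
t 13.25 pos [ 0.551  -0.4013  0.0657] q6 0.82 open 0.694
shift in present tool axes [-0.0009  0.0007  0.0037] in target axes [-0.0009  0.0007  0.0037] rotvec [-0.0005  0.0001  0.0018]
```

Emit:
play_rows --motion '[-1,0,0,0.004,0,0,0,-1,0,0,0.003,0,0,0,-1,0,0,0,0,0,0]'

```text
clock: 13.62
tool_pos: [0.5523, -0.4015, 0.0588]
ee_rot: [0.008, 0.992, -0.074, 0.104]
wrist_force: [0.7, 0.1, -2.0]
opening: 0.693
finger_force: 45.8
```

Still no contact; a couple of mm more, then release.

Emit:
play_rows --motion '[-1,0,0,0.002,0,0,0,-1,0,0,0,0,0,0,0.75,0,0,0,0,0,0,0.75,0,0,0,0,0,0,0.75,0,0,0,0,0,0,0.75,0,0,0,0,0,0,1,0,0,-0.04,0,0,0,1,0,0,-0.06,0,0,0,1,0,0,-0.05,0,0,0,1,0,0,0,0,0,0]'

```text
clock: 14.88
tool_pos: [0.5227, -0.3983, 0.2079]
ee_rot: [0.01, 0.991, -0.074, 0.107]
wrist_force: [-0.1, 0.3, -0.3]
opening: 1.002
finger_force: 0.0
```

```bash
cat > rk.py <<'E'
import sys; from h import *
yaw=-.15;c,s=np.cos(yaw),np.sin(yaw);a,b=np.cos(.21),np.sin(.21)
R=np.array([[c*a,-s,-c*b],[s*a,c,-s*b],[b,0,a]]);o=np.array([.5043,-.395,.0235]); h=float(sys.argv[1])
for cam in ("wrist","top"):
    f=robot.grab_frame(cam); C=cloud(f); q=(C[f["z_map"]>0]-o)@R
    P=lambda p:[(np.array(v)*1000).round(1).tolist() for v in np.percentile(p,[1,99],axis=0).T] if len(p) else None
    A=q[(abs(q[:,1])<.056)&(q[:,0]>.005)&(q[:,0]<.125)&(q[:,2]>h-.008)&(q[:,2]<h+.012)]
    print(cam,"top face",P(A),cv2.minAreaRect((A[:,:2]*1000).astype(np.float32)) if len(A)>9 else 0, "tilt",np.linalg.lstsq(np.c_[A[:,:2],np.ones(len(A))],A[:,2],rcond=None)[0].round(3))
    T=q[(abs(q[:,1])<.05)&(abs(q[:,0])<.02)&(q[:,2]>.052)&(q[:,2]<.07)]; print("stop",P(T),len(T))
    D=q[(abs(abs(q[:,1])-.045)<.006)&(q[:,0]>.005)&(q[:,0]<.12)&(abs(q[:,2])<.01)]; print("deck z",np.median(D[:,2])*1000 if len(D) else 0)
E
python3 rk.py .04; python3 go.py .451 -.1225 .21 .5
```

```text
wrist top face [[6.7, 104.3], [-28.3, 30.3], [36.9, 41.2]] ((55.02220916748047, 1.0503196716308594), (99.65923309326172, 60.17195510864258), 0.13227127492427826) tilt [-0.003  0.001  0.04 ]
stop [[-2.9, 2.6], [-49.0, 49.1], [52.2, 62.9]] 1057
deck z -0.3381208363825493
top top face None 0 tilt [0. 0. 0.]
stop None 0
deck z 0
t 14.975 pos [ 0.5219 -0.397   0.2037] q6 0.84 open 1.002
shift in present tool axes [-0.1069 -0.261  -0.0294] in target axes [ 0.0694 -0.2748 -0.0063] rotvec [ 0.0686 -0.203  -0.6458]
```

Big carton lies flat, square and against the stop. Now the grey can.

Emit:
play_rows --motion '[1,0,0,0,0,-0.107,0,1,0,0,0,0,-0.107,0,1,-0.0185,-0.0435,0,0,0,0,1,-0.0185,-0.0435,0,0,0,0,1,-0.0185,-0.0435,0,0,0,0,1,-0.0185,-0.0435,0,0,0,0,1,-0.0185,-0.0435,0,0,0,0,1,-0.0185,-0.0435,0,0,0,0,1,0,0,0,0,0,0]'

```text
clock: 16.1
tool_pos: [0.4489, -0.1195, 0.2027]
ee_rot: [-0.001, 0.997, -0.073, -0.004]
wrist_force: [1.2, -0.3, 0.5]
opening: 0.999
finger_force: 0.0
```

```bash
python3 - <<'E'
from h import *
f=robot.grab_frame("wrist")
C=cloud(f); p=C[(f["z_map"]>0)&(np.hypot(C[...,0]-.451,C[...,1]+.1225)<.05)&(C[...,2]>.094)&(C[...,2]<.12)]; print(cv2.minEnclosingCircle((p[:,:2]*1000).astype(np.float32)),len(p),np.median(p[:,2]))
E
python3 go.py .451 -.1225 .07 -.15
```

```text
((453.582275390625, -122.49476623535156), 24.818355560302734) 2691 0.10053012594620811
t 16.15 pos [ 0.4499 -0.1211  0.203 ] q6 1.33 open 1.001
shift in present tool axes [0.0021 0.0013 0.1329] in target axes [0.0013 0.0012 0.133 ] rotvec [-0.0006  0.0064  0.0041]
```

Emit:
play_rows --motion '[1,0.003,0.001,0.05,0,0,0,1,0,0,0.05,0,0,0,1,0,0,0.033,0,0,0,1,0,0,0,0,0,0,-1,0,0,0,0,0,0,-1,0,0,0,0,0,0,-1,0,0,0,0,0,0,-1,0,0,0,0,0,0,-1,0,0,0,0,0,0,-1,0,0,0,0,0,0,-1,0,0,-0.04,0,0,0,-1,0,0,-0.05,0,0,0,-1,0,0,-0.05,0,0,0,-1,0,0,-0.01,0,0,0]'

```text
clock: 17.9
tool_pos: [0.4548, -0.1244, 0.2247]
ee_rot: [0.001, 0.997, -0.074, 0.001]
wrist_force: [0.7, -0.3, -3.9]
opening: 0.593
finger_force: 43.8
```

```bash
python3 go.py .5417 .3943 .22 .215
```

```text
t 17.9 pos [ 0.4548 -0.1244  0.2247] q6 1.33 open 0.593
shift in present tool axes [ 0.0095 -0.5259  0.0039] in target axes [ 0.1956 -0.4882  0.0047] rotvec [ 0.002  -0.0019 -0.3631]
```

Emit:
play_rows --motion '[-1,0,0,0,0,0,-0.18,-1,0,0,0,0,0,-0.18,-1,0.0163,-0.0407,0,0,0,0,-1,0.0163,-0.0407,0,0,0,0,-1,0.0163,-0.0407,0,0,0,0,-1,0.0163,-0.0407,0,0,0,0,-1,0.0163,-0.0407,0,0,0,0,-1,0.0163,-0.0407,0,0,0,0,-1,0.0163,-0.0407,0,0,0,0,-1,0.0163,-0.0407,0,0,0,0,-1,0.0163,-0.0407,0,0,0,0,-1,0.0163,-0.0407,0,0,0,0,-1,0.0163,-0.0407,0,0,0,0,-1,0.0163,-0.0407,0,0,0,0,-1,0,0,0,0,0,0]'

```text
clock: 19.77
tool_pos: [0.5417, 0.3972, 0.2199]
ee_rot: [-0.001, 0.994, 0.107, -0.002]
wrist_force: [0.1, 0.7, -2.3]
opening: 0.592
finger_force: 43.8
```

```bash
python3 go.py .5417 .3943 .077 .215; python3 - <<'E'
from h import *
f=robot.grab_frame("wrist"); save(f,"w4.png")
C=cloud(f); p=C[(f["z_map"]>0)&(np.hypot(C[...,0]-.5366,C[...,1]-.4178)<.11)&(C[...,2]>.036)&(C[...,2]<.05)]; print(cv2.minAreaRect((p[:,:2]*1000).astype(np.float32)),len(p))
E
```

```text
t 19.775 pos [0.5417 0.3972 0.2199] q6 1.9 open 0.592
shift in present tool axes [0.     0.0031 0.1429] in target axes [-0.0006  0.0029  0.1429] rotvec [-0.0017  0.0042 -0.0007]
((536.3717651367188, 419.85894775390625), (80.76713562011719, 128.4942169189453), 12.6592435836792) 4192
```

View pics/w4.png

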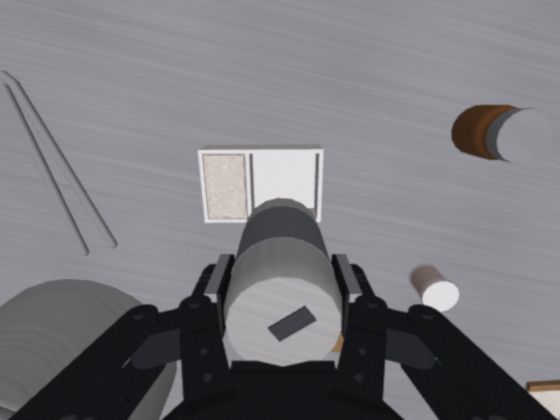

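The can hangs upright (px (285,320)) and the empty bay is at (283,180), right of the napkins, so it lines up. Lowering.

Emit:
play_rows --motion '[-1,0,0.001,0.05,0,0,0,-1,0,0,0.05,0,0,0,-1,0,0,0.03,0,0,0,-1,0,0,0.009,0,0,0,-1,0,0,0,0,0,0]'

```text
clock: 20.45
tool_pos: [0.5419, 0.3933, 0.0823]
ee_rot: [-0.0, 0.994, 0.105, -0.002]
wrist_force: [0.4, -0.2, -1.6]
opening: 0.591
finger_force: 43.7
```

```bash
python3 go.py .5417 .3955 .075 .215
```

```text
t 20.45 pos [0.5419 0.3933 0.0823] q6 1.9 open 0.591
shift in present tool axes [ 0.0003 -0.0022  0.0073] in target axes [ 0.0003 -0.0022  0.0073] rotvec [-0.0013  0.0039 -0.0037]
```

Emit:
play_rows --motion '[-1,0,-0.001,0.004,0,0,0,-1,0,0,0.003,0,0,0,-1,0,0,0.002,0,0,0,-1,0,0,0,0,0,0]'

```text
clock: 20.95
tool_pos: [0.5425, 0.396, 0.0759]
ee_rot: [-0.002, 0.994, 0.106, -0.0]
wrist_force: [-5.4, -0.0, 25.2]
opening: 0.592
finger_force: 45.2
```

Emit:
play_rows --motion '[-1,0,0,-0.001,0,0,0,0.7,0,0,0,0,0,0,0.7,0,0,0,0,0,0,0.7,0,0,0,0,0,0,0.7,0,0,0,0,0,0,0.7,0,0,-0.04,0,0,0,0.7,0,0,-0.05,0,0,0,1,0,0,-0.05,0,0,0,1,0,0,0,0,0,0]'

```text
clock: 22.08
tool_pos: [0.5437, 0.3957, 0.2183]
ee_rot: [-0.002, 0.994, 0.106, 0.001]
wrist_force: [-0.1, -0.3, -0.0]
opening: 1.001
finger_force: 0.0
```

```bash
python3 go.py .375 .295 .18 -.068;  python3 - <<'E'
from h import *
f=robot.grab_frame("wrist")
C=cloud(f); p=C[(f["z_map"]>0)&(np.hypot(C[...,0]-.5417,C[...,1]-.3955)<.05)&(C[...,2]>.09)&(C[...,2]<.13)]; print(cv2.minEnclosingCircle((p[:,:2]*1000).astype(np.float32)),len(p),np.median(p[:,2]))
E
```

```text
t 22.075 pos [0.5437 0.3957 0.2183] q6 1.9 open 1.001
shift in present tool axes [-0.1862  0.0631  0.0375] in target axes [-0.1615  0.1119  0.0383] rotvec [-0.0041 -0.0025  0.2798]
((541.691162109375, 396.45428466796875), 25.68815040588379) 2611 0.10441844411529946
```

Emit:
play_rows --motion '[1,0,0,0,0,0,0.14,1,0,0,0,0,0,0.14,1,-0.04,0.028,0.0,0,0,0,1,-0.04,0.028,0.01,0,0,0,1,-0.04,0.028,0.014,0,0,0,1,-0.04,0.028,0.014,0,0,0,1,0,0,0,0,0,0,1,0,0,0,0,0,0]'

```text
clock: 23.12
tool_pos: [0.3749, 0.294, 0.1762]
ee_rot: [-0.0, 0.999, -0.034, -0.002]
wrist_force: [0.7, 0.0, 0.0]
opening: 1.0
finger_force: 0.0
```

```bash
python3 - <<'E'
from h import *
f=robot.grab_frame("wrist")
C=cloud(f); p=C[(f["z_map"]>0)&(np.hypot(C[...,0]-.375,C[...,1]-.295)<.07)&(C[...,2]>.030)&(C[...,2]<.05)]; print(cv2.minAreaRect((p[:,:2]*1000).astype(np.float32)),len(p),np.median(p[:,2]))
E
python3 go.py .375 .295 .022 -.068
```

```text
((375.4476013183594, 296.61181640625), (55.97926712036133, 79.83659362792969), 86.49807739257812) 4874 0.036575643755009546
t 23.175 pos [0.3755 0.2943 0.1764] q6 2.18 open 0.995
shift in present tool axes [ 0.     -0.0005  0.1544] in target axes [-0.0005 -0.0006  0.1544] rotvec [-0.0006  0.0036 -0.0003]
```

Emit:
play_rows --motion '[1,0,-0.0015,0.05,0,0,0,1,0,0,0.05,0,0,0,1,0,0,0.04,0,0,0,1,0,0,0.014,0,0,0,1,0,0,0,0,0,0,-1,0,0,0,0,0,0,-1,0,0,0,0,0,0,-1,0,0,0,0,0,0,-1,0,0,0,0,0,0,-1,0,0,0,0,0,0,-1,0,0,0,0,0,0]'

```text
clock: 24.55
tool_pos: [0.3749, 0.2959, 0.024]
ee_rot: [-0.001, 0.999, -0.034, -0.001]
wrist_force: [-0.4, -0.3, 9.4]
opening: 0.648
finger_force: 41.0
```

```bash
python3 go.py .375 .295 .022 -.068
```

```text
t 24.55 pos [0.3749 0.2959 0.024 ] q6 2.18 open 0.648
shift in present tool axes [0.0002 0.0009 0.002 ] in target axes [0.0002 0.0009 0.002 ] rotvec [-0.0017  0.0018 -0.    ]
```

Emit:
play_rows --motion '[-1,0,0,-0.04,0,0,0,-1,0,0,-0.06,0,0,0,-1,0,0,-0.06,0,0,0,-1,0,0,-0.04,0,0,0,-1,0,0,0,0,0,0]'

```text
clock: 25.18
tool_pos: [0.3761, 0.2961, 0.2262]
ee_rot: [-0.002, 0.999, -0.034, 0.001]
wrist_force: [-0.6, 0.1, -3.3]
opening: 0.648
finger_force: 45.5
```

```bash
python3 go.py .515 -.396 .22 -.15
```

```text
t 25.175 pos [0.3761 0.2961 0.2262] q6 2.18 open 0.648
shift in present tool axes [0.1857 0.681  0.0036] in target axes [0.2408 0.6635 0.0062] rotvec [-0.0043 -0.0016  0.0819]
```

Emit:
play_rows --motion '[-1,0,0,0,0,0,0.082,-1,0.015,0.0415,0,0,0,0,-1,0.015,0.0415,0,0,0,0,-1,0.015,0.0415,0,0,0,0,-1,0.015,0.0415,0,0,0,0,-1,0.015,0.0415,0,0,0,0,-1,0.015,0.0415,0,0,0,0,-1,0.015,0.0415,0,0,0,0,-1,0.015,0.0415,0,0,0,0,-1,0.015,0.0415,0,0,0,0,-1,0.015,0.0415,0,0,0,0,-1,0.015,0.0415,0,0,0,0,-1,0.015,0.0415,0,0,0,0,-1,0.015,0.0415,0,0,0,0,-1,0.015,0.0415,0,0,0,0,-1,0.015,0.0415,0,0,0,0,-1,0.015,0.0415,0,0,0,0,-1,0,0,0,0,0,0]'

```text
clock: 27.42
tool_pos: [0.5125, -0.3995, 0.2202]
ee_rot: [-0.0, 0.997, -0.076, -0.002]
wrist_force: [-0.1, 1.1, -1.9]
opening: 0.649
finger_force: 45.4
```

Emit:
play_rows --motion '[-1,0,0,0,0,0.105,0,-1,0,0,0,0,0.105,0,-1,0,0,0,0,0,0,-1,0,0,0,0,0,0]'

```text
clock: 27.92
tool_pos: [0.5128, -0.3967, 0.2215]
ee_rot: [0.007, 0.992, -0.075, 0.101]
wrist_force: [0.2, -0.3, -2.1]
opening: 0.645
finger_force: 45.3
```

```bash
python3 - <<'E'
import numpy as np
yaw=-.15;c,s=np.cos(yaw),np.sin(yaw);a,b=np.cos(.21),np.sin(.21)
R=np.array([[c*a,-s,-c*b],[s*a,c,-s*b],[b,0,a]]);o=np.array([.5043,-.395,.0235])
for p in ([.0455,0.001,.065],): print(p,(o+R@p).round(4))
from h import *
f=robot.grab_frame("wrist"); save(f,"w5.png")
q=(cloud(f)[f["z_map"]>0]-o)@R
A=q[(abs(q[:,1])<.045)&(q[:,0]>-.04)&(q[:,0]<.13)&(q[:,2]>.105)&(q[:,2]<.25)]; print(np.median(A[:,2]),len(A))
t=robot.get_obs()["tool_pos"]; print("tcp in rack",((t-o)@R).round(4))
E
python3 go.py .5356 -.3987 .0965 -.15 .21
```

```text
[0.0455, 0.001, 0.065] [ 0.5351 -0.3986  0.0966]
0.20436831178752252 29386
tcp in rack [ 0.0501 -0.0005  0.1918]
t 27.975 pos [ 0.5132 -0.3968  0.2215] q6 0.84 open 0.646
shift in present tool axes [-0.0034 -0.0015  0.127 ] in target axes [-0.0041 -0.0015  0.127 ] rotvec [-0.0002  0.0057  0.0003]
```

View pics/w5.png

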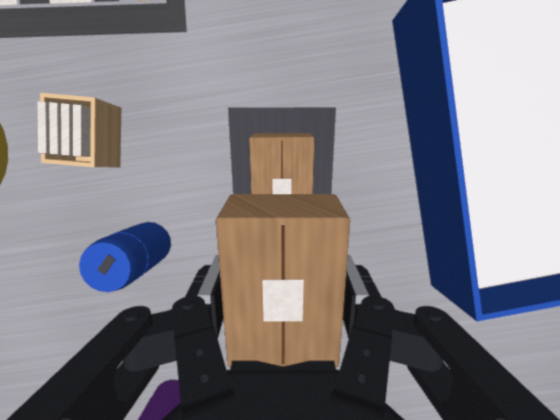

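Small carton is held square at px (283,280), in line with the big carton below at (282,160).

Emit:
play_rows --motion '[-1,-0.004,0,0.04,0,0,0,-1,0,0,0.04,0,0,0,-1,0,0,0.02,0,0,0,-1,0,0,0.015,0,0,0,-1,0,0,0.005,0,0,0,-1,0,0,0,0,0,0]'

```text
clock: 28.72
tool_pos: [0.5335, -0.4004, 0.1039]
ee_rot: [0.008, 0.992, -0.075, 0.103]
wrist_force: [-0.2, 0.4, -1.4]
opening: 0.647
finger_force: 45.2
```

```bash
python3 go.py .5351 -.3986 .0966 -.15 .21
```

```text
t 28.725 pos [ 0.5335 -0.4004  0.1039] q6 0.82 open 0.647
shift in present tool axes [-0.0002 -0.002   0.0074] in target axes [-0.0002 -0.002   0.0074] rotvec [ 0.0004  0.0035 -0.0001]
```

Emit:
play_rows --motion '[-1,0,0,0.004,0,0,0,-1,0,0,0.003,0,0,0,-1,0,0,0.001,0,0,0,-1,0,0,0,0,0,0]'

```text
clock: 29.22
tool_pos: [0.5348, -0.4004, 0.0955]
ee_rot: [0.008, 0.992, -0.075, 0.103]
wrist_force: [0.1, 0.2, -1.7]
opening: 0.648
finger_force: 45.2
```

Emit:
play_rows --motion '[-1,0,0,0.0015,0,0,0,-1,0,0,0,0,0,0,0.75,0,0,0,0,0,0,0.75,0,0,0,0,0,0,0.75,0,0,0,0,0,0,0.75,0,0,0,0,0,0,1,0,0,-0.04,0,0,0,1,0,0,-0.06,0,0,0,1,0,0,-0.03,0,0,0,1,0,0,0,0,0,0,1,0,0,0,0,0,0]'

```text
clock: 30.6
tool_pos: [0.5087, -0.3962, 0.2206]
ee_rot: [0.007, 0.992, -0.075, 0.102]
wrist_force: [-0.3, 0.2, 0.1]
opening: 0.994
finger_force: 0.0
```

```bash
python3 rk.py .076; python3 go.py .45 .184 .23 0; python3 -c "
from h import *
save(robot.grab_frame('wrist'),'w6.png')"
```

```text
wrist top face [[7.3, 85.5], [-27.8, 26.7], [70.0, 77.2]] ((45.910274505615234, -0.5472965240478516), (79.73834991455078, 56.09059143066406), 0.13640093803405762) tilt [-0.006  0.001  0.076]
stop [[-3.1, 2.6], [-49.4, 49.2], [52.5, 62.9]] 502
deck z -0.347211318103815
top top face None 0 tilt [0. 0. 0.]
stop None 0
deck z 0
t 30.7 pos [ 0.5086 -0.3961  0.22  ] q6 0.84 open 0.999
shift in present tool axes [-0.1398 -0.5648 -0.0385] in target axes [-0.0586 -0.5801 -0.01  ] rotvec [ 0.0141 -0.2041 -0.1497]
```

View pics/w6.png

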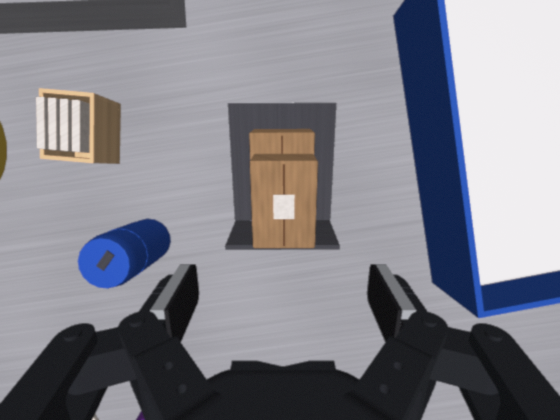

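The stack is square on the rack at px (283,195), with the small carton's end against the backstop. Last is the narrow tub.

Emit:
play_rows --motion '[1,0,0,0,0,-0.104,0,1,0,0,0,0,-0.104,0,1,0,0,0,0,0,-0.15,1,-0.0042,-0.0414,0,0,0,0,1,-0.0042,-0.0414,0,0,0,0,1,-0.0042,-0.0414,0,0,0,0,1,-0.0042,-0.0414,0,0,0,0,1,-0.0042,-0.0414,0,0,0,0,1,-0.0042,-0.0414,0,0,0,0,1,-0.0042,-0.0414,0,0,0,0,1,-0.0042,-0.0414,0,0,0,0,1,-0.0042,-0.0414,0,0,0,0,1,-0.0042,-0.0414,0,0,0,0,1,-0.0042,-0.0414,0,0,0,0,1,-0.0042,-0.0414,0,0,0,0,1,-0.0042,-0.0414,0,0,0,0,1,-0.0042,-0.0414,0,0,0,0,1,0,0,0,0,0,0,1,0,0,0,0,0,0]'

```text
clock: 33.12
tool_pos: [0.45, 0.1829, 0.2211]
ee_rot: [0.0, 1.0, 0.0, -0.001]
wrist_force: [-0.2, -0.7, 0.4]
opening: 1.0
finger_force: 0.0
```

```bash
python3 - <<'E'
from h import *
f=robot.grab_frame("wrist")
C=cloud(f); p=C[(f["z_map"]>0)&(np.hypot(C[...,0]-.450,C[...,1]-.184)<.05)&(C[...,2]>.040)&(C[...,2]<.06)]; print(cv2.minEnclosingCircle((p[:,:2]*1000).astype(np.float32)),len(p),np.median(p[:,2]))
E
python3 go.py .45 .184 .03 0
```

```text
((451.12457275390625, 185.90933227539062), 21.855804443359375) 1323 0.046510912650747804
t 33.175 pos [0.4501 0.1825 0.2212] q6 1.83 open 1.001
shift in present tool axes [ 0.0004 -0.0015  0.1912] in target axes [-1.000e-04 -1.500e-03  1.912e-01] rotvec [ 0.0001  0.0028 -0.0004]
```

Emit:
play_rows --motion '[1,0.001,-0.003,0.06,0,0,0,1,0,0,0.06,0,0,0,1,0,0,0.05,0,0,0,1,0,0,0.02,0,0,0,1,0,0,0,0,0,0,-1,0,0,0,0,0,0,-1,0,0,0,0,0,0,-1,0,0,0,0,0,0,-1,0,0,0,0,0,0,-1,0,0,0,0,0,0,-1,0,0,0,0,0,0,-1,0,0,0,0,0,0]' --grip_force 30

```text
clock: 34.67
tool_pos: [0.4514, 0.1863, 0.0327]
ee_rot: [-0.0, 1.0, -0.0, -0.0]
wrist_force: [-0.6, -1.7, 11.0]
opening: 0.502
finger_force: 28.8
```

Emit:
play_rows --motion '[-1,0,0,-0.04,0,0,0,-1,0,0,-0.06,0,0,0,-1,0,0,-0.06,0,0,0,-1,0.034,0.0275,0,0,0,0,-1,0.034,0.0275,0,0,0,0,-1,0.034,0.0275,0,0,0,0,-1,0.034,0.0275,0,0,0,0,-1,0.034,0.0275,0,0,0,0,-1,0.034,0.0275,0,0,0,0,-1,0.034,0.0275,0,0,0,0,-1,0,0,0,0,0,0,-1,0,0,0,0,0,0]'

```text
clock: 36.17
tool_pos: [0.6885, -0.0062, 0.1912]
ee_rot: [-0.0, 1.0, -0.0, -0.001]
wrist_force: [0.7, 0.7, -0.9]
opening: 0.504
finger_force: 30.7
```

```bash
python3 go.py .688 -.008 .036 0
```

```text
t 36.175 pos [ 0.6885 -0.0062  0.1912] q6 1.48 open 0.504
shift in present tool axes [-1.000e-04  1.900e-03  1.552e-01] in target axes [-0.0005  0.0018  0.1552] rotvec [-0.0005  0.0024 -0.0003]
```

Emit:
play_rows --motion '[-1,0,0.001,0.05,0,0,0,-1,0,0,0.05,0,0,0,-1,0,0,0.035,0,0,0,-1,0,0,0.012,0,0,0,-1,0,0,0.004,0,0,0,-1,0,0,0.003,0,0,0,-1,0,0,0,0,0,0]'

```text
clock: 37.05
tool_pos: [0.6893, -0.0074, 0.0381]
ee_rot: [-0.0, 1.0, -0.0, -0.0]
wrist_force: [0.2, 0.5, -0.7]
opening: 0.499
finger_force: 30.7
```

Emit:
play_rows --motion '[-1,0,0,0.0015,0,0,0,0.5,0,0,0,0,0,0,0.5,0,0,0,0,0,0,0.5,0,0,0,0,0,0,0.5,0,0,0,0,0,0,0.5,0,0,-0.04,0,0,0,0.5,0,0,-0.06,0,0,0,0.5,0,0,-0.06,0,0,0,0.5,-0.05,0,-0.02,0,0,0,0.5,-0.05,0,-0.02,0,0,0,0.5,-0.05,0,0,0,0,0,0.5,0,0,0,0,0,0]'

```text
clock: 38.55
tool_pos: [0.5358, -0.0071, 0.2362]
ee_rot: [-0.0, 1.0, -0.0, -0.002]
wrist_force: [-0.0, 0.2, -0.1]
opening: 0.752
finger_force: 0.0
```

```bash
python3 - <<'E'
from h import *
for c in ("wrist","top"):
    f=robot.grab_frame(c); save(f,"end_"+c+".png",s=1.2)
    C=cloud(f)
    for n,x,y,lo,hi in (("wide",.623,-.008,.0415,.0465),("narrow",.689,-.008,.0475,.056),("can",.5417,.3965,.095,.12)):
        p=C[(f["z_map"]>0)&(np.hypot(C[...,0]-x,C[...,1]-y)<.032)&(C[...,2]>lo)&(C[...,2]<hi)]
        if len(p)>9: print(c,n,cv2.minEnclosingCircle((p[:,:2]*1000).astype(np.float32)),len(p),np.median(p[:,2]))
E
python3 rk.py .076
```

```text
wrist wide ((622.9110107421875, -7.6778764724731445), 27.828256607055664) 2484 0.04451008535217571
wrist narrow ((688.50830078125, -7.158344745635986), 21.752079010009766) 1959 0.0505043986655378
top can ((540.3092651367188, 393.1408996582031), 25.385820388793945) 437 0.10418010066627958
wrist top face None 0 tilt [0. 0. 0.]
stop None 0
deck z 0
top top face [[6.0, 82.9], [-29.5, 26.2], [70.3, 79.8]] ((44.674591064453125, -1.8849048614501953), (79.27545166015625, 57.607887268066406), 0.0673905611038208) tilt [-0.003 -0.016  0.076]
stop [[-4.4, 19.7], [-48.9, 46.5], [52.4, 68.6]] 146
deck z 0.33437201695361274
```

View pics/end_wrist.png

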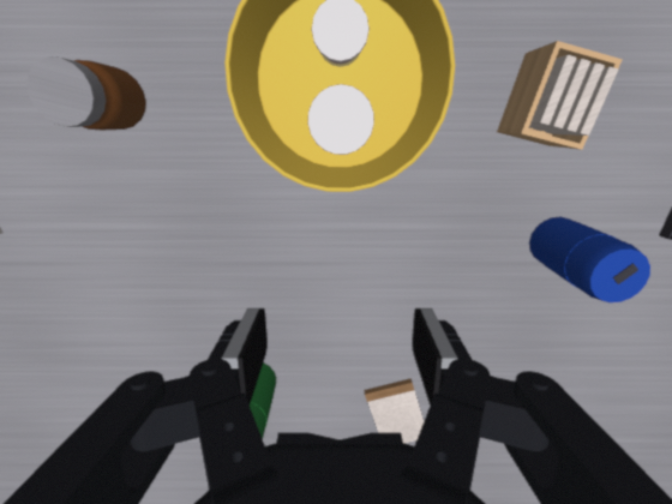

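View pics/end_top.png

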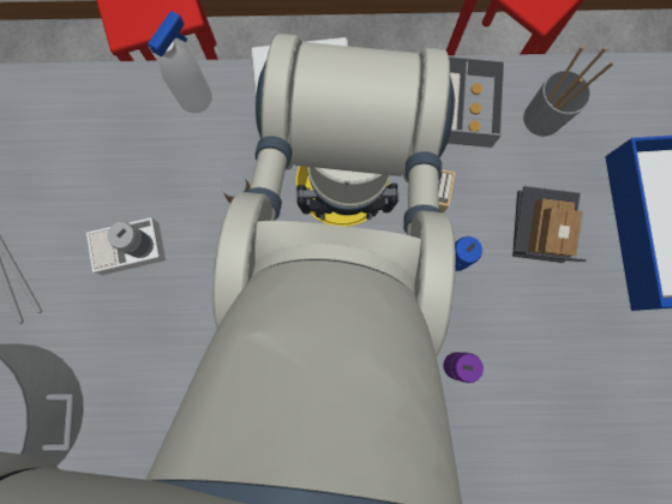

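The wrist view shows both tubs upright in the basket at px (340,28) and (340,120), with the jar and sachet box standing. The top view shows the can in the empty bay at (125,238) and the stack on the rack at (560,228). Everything is in place, so I'm handing in.

```bash
python3 -c "
from workcell import robot
print(robot.finish_job())"
```

```text
the job is handed in; nothing more can be done
None
```

The job is handed in with no verdict returned: by camera at about 38.6 s of the 131 s limit, both cartons are stacked square on the rack against the backstop, both tubs stand in the basket, the grey can stands in the empty caddy bay, and the chilli jar and sachet box are still standing.

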